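Open the bench combination lock and hold up its shackle

TASK

Open the combination lock on the bench: turn its dial clockwise, notch by notch, until the pointer has clicked home opposite the index rib on the shackle's side, then draw the shackle straight up out of the lock without forcing it. Present the shackle to the fitter: finish still holding it by its crown in the gripper, upright and still, with its feet about 10 cm or more above the top of the lock. Leave the nut, the tape roll and the spark plug near the lock where they lie.

Things in the scene. Friction and masses are not known exactly. Their poses are not given: they have to be found in the camera images.
- lock: grey lock casing, 120 (x) x 190 (y) x 52 mm high, on a 156 x 190 x 8 mm dark flange bolted down. Origin: centre of the underside, z up. Dial axis at (0, -35 mm) of this frame, shackle legs at (0, +25 mm) and (0, +75 mm). On its top at (0, 0) a steel index rib, 3 mm high, shows the opening position; small pips mark the other notches.
- dial (a joint): dial angle, rad, counter-clockwise from above positive, -1.65 to 1.65. 0: pointer at the index rib, lock open (only within about 0.08 of 0; else the shackle is caught after 4 mm of lift). Sprung notches every 0.524 rad: it clicks into each, takes about 0.1 N m to leave and centres itself when let go. Starts at +0.5 to +1.6: turn clockwise by 1 to 3 notches.
- dial_grip (a point): grip point on the dial's axis, 84 mm above the bench. Black dial: round skirt (52 mm diameter, top at 62 mm above the bench) with an upright bar grip on it, 46 mm long, 12 mm thick, from 62 to 92 mm above the bench. The point's y axis points along the bar to the pointer; pinch across its x axis. Letting go and regripping is fine.
- dial_pointer (a point): outer end of the small steel pointer that juts from the dial's skirt, 30 mm from the axis, 58 mm above the bench
- shackle: loose steel U of 10 mm round bar, 60 mm wide, 95 mm high, about 0.16 kg, legs down in two slots of the casing with 2 mm play. Origin: midway between the feet, at their underside, 12 mm above the bench when seated; z up, y from the locking leg (nearest the dial, with a foot lug toward the dial) to the other leg. Its feet clear the lock's top when lifted 40 mm.
- shackle_crown (a point): middle of the crown, the level top bar of the U (10 mm thick, 22 mm straight along the shackle's y), 90 mm above the feet and 102 mm above the bench when seated; the crown stands 50 mm above the lock's top. Pinch it across shackle x.
- shackle_lug (a point): underside of the lug on the shackle's locking leg, at (0, -34 mm, 0) of the shackle; the lug is 10 mm wide and hidden in the casing, caught under the dial's disc until the lock is open; 12 mm above the bench when seated
- nut_m16: bystander: loose grey hexagon nut, 24 x 27 x 12 mm, origin at the underside
- tape_roll: bystander: the black tape roll nearest the lock (beyond it), loose, 62 mm diameter, 19 mm high, origin at the underside
- spark_plug: bystander: loose spark plug lying down, 62 mm long, 18 mm high, origin at the underside

How it is judged:
On the way, in this order (a step that is already met when the one before it is completed fails the run):
1. the dial stands in its opening notch with the shackle still down in the lock (value of joint dial between -0.09 and 0.09 rad and z of shackle in the frame of lock below 0.02 m), for 0.2 s.
2. the shackle is drawn out, its feet clear of the lock's top (z of shackle in the frame of lock above 0.06 m), for 0.1 s.
At the end, for the whole second after the job is handed in: the shackle is held in the fingers at its crown (crown within 35 mm of the TCP, finger force over 1 N), its feet at least 90 mm above the lock's top, upright within 0.3 rad, still (under 0.03 m/s), not touching the lock (z of shackle in the frame of lock above 0.142 m and angle between shackle's own z axis and vertical below 0.3 rad and distance between the grasp point and shackle_crown below 0.035 m and contact force between the fingers and shackle above 1 N and contact force between shackle and lock below 0.1 N and linear speed of shackle below 0.03 m/s); the arm keeps its last pose, push and grip.
It fails at once if the shackle is forced up past the locked disc ((value of joint dial above 0.25 rad or value of joint dial below -0.25 rad) and z of shackle_lug in the frame of lock between 0.024 and 0.045 m).
It fails at once if a bystander is shifted by more than 30 mm (distance of any of nut_m16, tape_roll, spark_plug from where it was at the start of the episode above 0.03 m).
It also fails if it takes over 48 s, if anything falls off the work surface, if the arm or the gripper's body presses on something with over 40 N, if the wrist force passes 120 N, or if a joint passes its speed limit or range.

ROBOT

A 6-joint arm with a two-finger parallel gripper is mounted at the origin on a cart in front of the work surface, level with it; the furniture and walls round the work are solid. World frame = base frame: x ahead of the robot, y to its left, z up, the work surface at z = 0. Lengths are in m, angles in rad, forces in N, time in s.
With the tool pointing down it reaches from about 0.275 to 0.975 m from the base axis. Payload 8.4 kg.
Tool frame: the origin (TCP) lies between the finger pads, 19 mm behind the fingertips; this is the grasp point; z points along the fingers, y is the line along which they close (so a half turn about z gives the same grasp; the last joint's range is limited). The gripper opens to 92 mm and grips with 3 to 60 N. Pads are 20 mm wide; open, the fingers measure 128 mm over their backs; the gripper's body (75 mm by 189 mm) begins 69 mm behind the grasp point.
Start: joints at [-1.224, 0.353, 1.633, -0, 1.155, -0.002], TCP at [0.214, -0.587, 0.233] pointing down, gripper open.
Joint ranges: [-2.63, 2.63], [-0.92, 2.1], [0.06, 2.66], [-1.3, 4.44], [0, 2.69], [-3.02, 3.02]. Speed limits (rad/s): [2.22, 2.22, 2.79, 3.14, 3.14, 3.14].

INTERFACE

Orientations are given as a unit quaternion [x, y, z, w].
In Python, from station import r, imaging, boxes_of, silhouettes gives the robot as it stands. Calls block until the motion is done:
- r.goto(position, orientation): joint-space move of the TCP to a pose.
- r.movel(position, frame=None, max_speed=0.15, guard=None): straight line of the TCP; frame=None keeps the orientation; max_speed is the mean speed in m/s. With guard (N) it stops when the force on the tool has changed by that much, and returns True; else False.
- r.movej(angles): joint-space move.
- r.move_gripper(opening, strength=None): finger opening in m; strength is the grip in N (None keeps the last); returns when the fingers have stopped.
- r.wait(seconds).
- r.inverse_kinematics(position, orientation): joint angles nearest the present ones, or None.
- r.observe(): the state.
- imaging.camera(name): name is "scene" or "side" or "wrist"; returns the picture (480x640x3 uint8, red, green, blue); there is no depth.
- imaging.camera_model(name): a dict with "fx", "fy", "cx", "cy" (pixels), "distortion" ([k1, k2, p1, p2, k3] as OpenCV has them; the pictures are not rectified), "extrinsics" (4x4, takes a point from world to camera coordinates). Camera axes: x right, y down, z forward; pixel columns grow to the right and rows downward; lengths in m; the calibration is good to about 2 mm. A picture is of the moment at which its call begins: read the wrist's pose just before it. camera_model takes no time and is no camera call; for the wrist camera it gives the pose at the moment of the call.
A pose or a line that the arm cannot do raises r.MotionError and nothing moves.
- r.finish_job(): hands the job in; it is judged then, once.
Trained networks look in the newest picture that a camera, given by its name, has taken for a name from the list of things; names that differ only in an ending like _2 or _b are one class to them, and where a whole thing is asked for, a point or a joint stands for the part that bears it (a point fixed in the world has none). Each returns a list of dicts, best first, with "score" (0 to 1); they miss things now and then, are a little off and sometimes report something else, mostly with a low value. They report only what shows in the picture. A call takes as long as a camera call.
- boxes_of(camera, target): "bbox" ([left, top, right, bottom] in pixels, round what is visible of it).
- silhouettes(camera, target): "region" (480x640 bool, what is visible of it) and "bbox" ([left, top, right, bottom] in pixels, round what is visible of it).
The state is a dict: "time": time; "joints": joint angles; "qd": joint speeds; "joint_torque": joint torques, N m; "position": TCP position; "tcp_rot": TCP orientation; "force": force on the tool from outside, world axes, zero at the start; "torque": the same for the moment, N m; "grip_width": finger opening in m; "gripper_force": force on a finger pad.
Only numpy, scipy, OpenCV 4.12 (cv2) and the standard library are available. Lean on these libraries where they do the work, as an engineer would, in place of code of your own. Each camera call takes 0.05 s, during which the arm holds its last target. There are 200 camera calls.

## Working session

There is one attempt and no reset: what is moved stays moved. The work goes in short steps, each a Python script; the robot and the scene stay as the last script left them, time stands still between calls to the robot, and variables do not carry over. Pictures are saved under pics/ and viewed, at most 10 in all, crops included, and the job is handed in when it is done.

```bash
mkdir -p pics; ls; cat > h.py <<'E'
import numpy as np, cv2
from station import r, imaging, boxes_of, silhouettes
def save(img,n): cv2.imwrite(f'pics/{n}.png',img[:,:,::-1])
def ray(m,uv):
    K=np.array([[m['fx'],0,m['cx']],[0,m['fy'],m['cy']],[0,0,1]]);D=np.array(m['distortion'])
    p=cv2.undistortPoints(np.array(uv,float).reshape(-1,1,2),K,D)[:,0]
    E=np.array(m['extrinsics']);R=E[:3,:3];t=E[:3,3]
    return -R.T@t,(np.c_[p,np.ones(len(p))])@R
def at_z(m,uv,z):
    c,d=ray(m,uv);return c+d*((z-c[2])/d[:,2])[:,None]
def proj(m,P):
    K=np.array([[m['fx'],0,m['cx']],[0,m['fy'],m['cy']],[0,0,1]]);E=np.array(m['extrinsics'])
    return cv2.projectPoints(np.array(P,float).reshape(-1,1,3),cv2.Rodrigues(E[:3,:3])[0],E[:3,3],K,np.array(m['distortion']))[0][:,0]
E
python3 - <<'E'
from h import *
np.set_printoptions(precision=3,suppress=True)
for c in('scene','side'):
    im=imaging.camera(c);save(im,c+'0');m=imaging.camera_model(c);print(c,-np.array(m['extrinsics'])[:3,:3].T@np.array(m['extrinsics'])[:3,3],m['fx'])
    for t in('lock','dial','dial_pointer','shackle','shackle_crown','nut_m16','tape_roll','spark_plug'):
        print(t,[(np.round(b['bbox']),round(b['score'],2)) for b in boxes_of(c,t)[:2]])
s=r.observe();print(s['tcp_rot'],s['time'])
E
```

```text
pics
scene [0.164 0.372 0.49 ] 524.7640871282824
lock [(array([268., 245., 399., 353.]), 0.59)]
dial [(array([330., 245., 363., 281.]), 0.66)]
dial_pointer [(array([334., 246., 364., 277.]), 0.91)]
shackle [(array([315., 264., 335., 307.]), 0.55)]
shackle_crown [(array([314., 261., 337., 309.]), 0.84)]
nut_m16 [(array([431., 282., 444., 296.]), 0.51)]
tape_roll [(array([260., 250., 293., 276.]), 0.68)]
spark_plug [(array([206., 278., 224., 286.]), 0.42)]
side [0.45  0.556 0.701] 555.5520577101073
lock [(array([280., 228., 369., 317.]), 0.61)]
dial [(array([310., 228., 338., 253.]), 0.69)]
dial_pointer [(array([308., 227., 337., 254.]), 0.65)]
shackle [(array([320., 244., 330., 290.]), 0.58)]
shackle_crown [(array([322., 248., 328., 288.]), 0.6)]
nut_m16 [(array([383., 231., 393., 242.]), 0.56)]
tape_roll [(array([232., 238., 261., 267.]), 0.59)]
spark_plug [(array([318., 248., 329., 287.]), 0.2)]
[0.985 0.174 0.    0.   ] 0.9
```

```bash
python3 - <<'E'
import cv2,numpy as np
a=cv2.imread('pics/scene0.png')[200:380,190:460];b=cv2.imread('pics/side0.png')[190:340,210:420]
a=cv2.resize(a,None,fx=2.2,fy=2.2,interpolation=2);b=cv2.resize(b,None,fx=2.2*180/150/1.4,fy=2.2*180/150/1.4,interpolation=2)
h=max(a.shape[0],b.shape[0]);w=a.shape[1]
cv2.imwrite('pics/c0.png',cv2.resize(cv2.imread('pics/scene0.png')[200:380,190:460],(800,533),interpolation=2))
E
python3 - <<'E'
from h import *
np.set_printoptions(precision=3,suppress=True)
for c,L in(('scene',{'crown':(325,285,.102),'dial':(347,262,.077),'nut':(437,289,.006),'tape':(276,263,.01),'plug':(215,282,.009)}),('side',{'crown':(325,268,.102),'dial':(324,241,.077),'nut':(388,236,.006),'tape':(246,252,.01)})):
    m=imaging.camera_model(c)
    for k,v in L.items(): print(c,k,at_z(m,[v[:2]],v[2])[0])
E
```

```text
scene crown [ 0.537 -0.137  0.102]
scene dial [ 0.576 -0.25   0.077]
scene nut [ 0.469 -0.377  0.006]
scene tape [ 0.743 -0.262  0.01 ]
scene plug [ 0.781 -0.144  0.009]
side crown [ 0.561 -0.14   0.102]
side dial [ 0.58  -0.244  0.077]
side nut [ 0.468 -0.379  0.006]
side tape [ 0.74  -0.264  0.01 ]
```

View pics/c0.png

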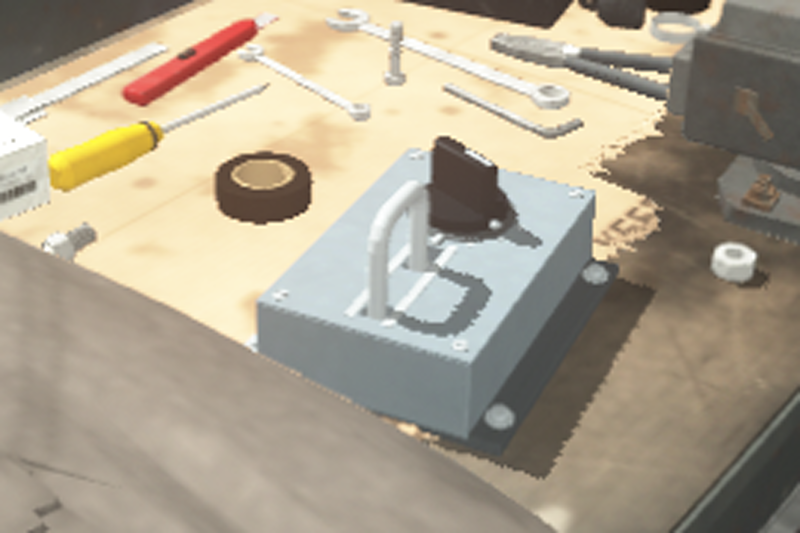

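View pics/side0.png

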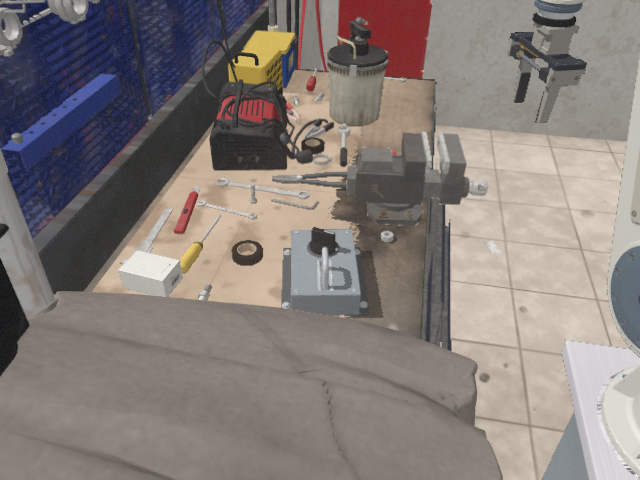

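```bash
cat >> h.py <<'E'
np.set_printoptions(precision=4,suppress=True)
def q(ydir): # tool down, tool y axis at world angle ydir
    a=(ydir+np.pi/2)/2; return [np.cos(a),np.sin(a),0,0]
E
python3 - <<'E'
from h import *
from scipy.spatial.transform import Rotation as R
m=imaging.camera_model('scene')
print(at_z(m,[(327.7,250.6),(390.8,267.5),(348,323.2),(277,302)],.052))
print('ptr',at_z(m,[(357,276)],.058))
s=r.observe();E=np.linalg.inv(np.array(imaging.camera_model('wrist')['extrinsics']))
Rt=R.from_quat(s['tcp_rot']).as_matrix()
print('cam in tool',Rt.T@(E[:3,3]-s['position']),'\n',Rt.T@E[:3,:3],imaging.camera_model('wrist')['fx'])
o=Rt.T@(E[:3,3]-s['position'])
Q=q(0);Rn=R.from_quat(Q).as_matrix()
f=Rn@(Rt.T@E[:3,2]);h=.30
p=np.array([.57,-.19,.06])
for z in (.25,.3,.35):
    c=np.array([0,0,z])+Rn@o; k=(c[2]-.06)/-f[2]; t=p-(c+f*k); t[2]=z
    print(z,t,c[2],r.inverse_kinematics(list(t),Q))
E
```

```text
[[ 0.6519 -0.2996  0.052 ]
 [ 0.5328 -0.3189  0.052 ]
 [ 0.4975 -0.1414  0.052 ]
 [ 0.6113 -0.1181  0.052 ]]
ptr [[ 0.5559 -0.2503  0.058 ]]
cam in tool [ 0.0726  0.0008 -0.1513] 
 [[-0.0005 -0.9658 -0.2593]
 [ 1.     -0.0003 -0.0008]
 [ 0.0006 -0.2593  0.9658]] 374.6079004927092
0.25 [ 0.5694 -0.171   0.25  ] 0.4012960397781383 [-0.2942  0.2906  1.683  -0.      1.168  -0.2942]
0.3 [ 0.5695 -0.1576  0.3   ] 0.45129603977813837 [-0.2725  0.2438  1.6328 -0.      1.265  -0.2725]
0.35 [ 0.5695 -0.1441  0.35  ] 0.5012960397781383 [-0.2504  0.2056  1.5735 -0.      1.3625 -0.2504]
```

```bash
python3 - <<'E'
from h import *
s=r.observe();p=np.array(s['position'])
r.movel([p[0],p[1],.42],max_speed=.3)
r.goto([.5734,-.18,.42],q(np.radians(11)))
r.movel([.5734,-.18,.28],max_speed=.3)
im=imaging.camera('wrist');save(im,'w0');m=imaging.camera_model('wrist')
for t in('lock','dial','dial_pointer','shackle','shackle_crown'):
    print(t,[(np.round(b['bbox']),round(b['score'],2)) for b in boxes_of('wrist',t)[:2]])
print(r.observe()['time'],r.observe()['force'])
E
```

```text
lock [(array([240., 153., 380., 330.]), 0.74)]
dial [(array([289., 232., 336., 300.]), 0.59), (array([305., 165., 315., 238.]), 0.3)]
dial_pointer [(array([288., 232., 336., 303.]), 0.56)]
shackle [(array([306., 168., 316., 234.]), 0.71)]
shackle_crown [(array([300., 167., 317., 236.]), 0.89)]
4.55 [ 0.5135  0.2255 -0.2443]
```

View pics/w0.png

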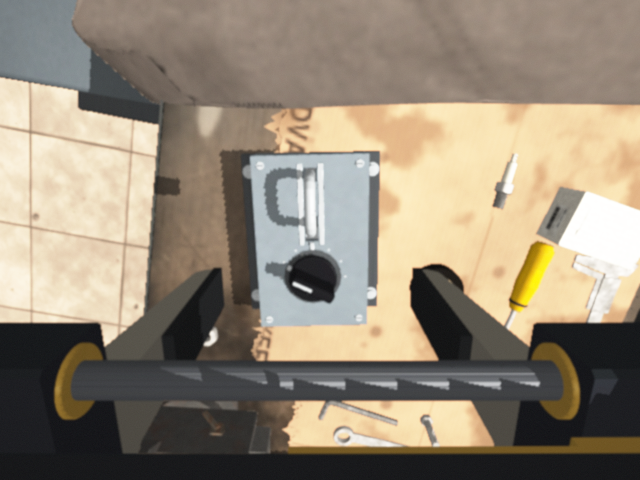

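```bash
python3 - <<'E'
from h import *
im=cv2.imread('pics/w0.png')[140:340,235:395]
cv2.imwrite('pics/w0c.png',cv2.resize(im,(480,600),interpolation=cv2.INTER_CUBIC))
m=imaging.camera_model('wrist')
P=at_z(m,[(248,155),(371,153),(368,325),(259,327)],.052);print(P,P.mean(0))
E
```

```text
[[ 0.4977 -0.1438  0.052 ]
 [ 0.6176 -0.1186  0.052 ]
 [ 0.6575 -0.3044  0.052 ]
 [ 0.5372 -0.3301  0.052 ]] [ 0.5775 -0.2242  0.052 ]
```

View pics/w0c.png

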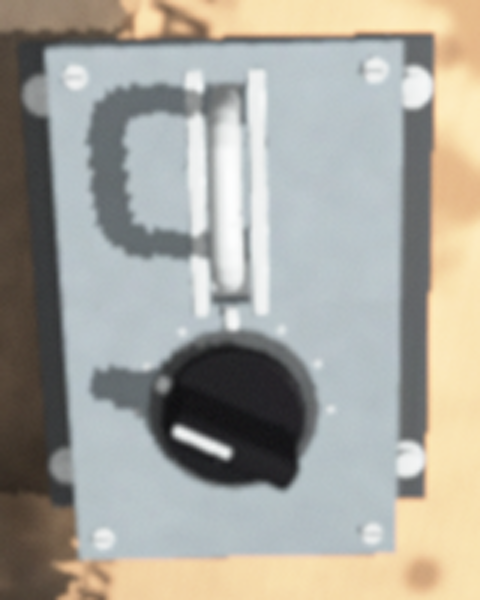

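```bash
python3 - <<'E'
from h import *
m=imaging.camera_model('wrist')
f=lambda *c:[(235+a/3,140+b/3) for a,b in c]
P=at_z(m,f((45,47),(404,40),(395,551),(78,557)),.052)[:,:2]
L=np.array([(-60,95),(60,95),(60,-95),(-60,-95)])/1e3
A=P-P.mean(0);U,S,V=np.linalg.svd(A.T@L);R=U@V;c=P.mean(0)
print('yaw',np.arctan2(R[1,0],R[0,0]),'c',c,'res',(L@R.T+c-P)*1e3)
rib=at_z(m,f((232,318)),.055)[0,:2]; print('rib local',(rib-c)@R)
ptr=at_z(m,f((163,383)),.058)[0,:2]; print('ptr local',(ptr-c)@R)
cr=at_z(m,f((228,190)),.107)[0,:2]; print('crown',cr,(cr-c)@R)
bar=at_z(m,f((176,430),(230,456)),.092)[:,:2]; print('bar strip',(bar-c)@R)
l=((ptr-c)@R)-[0,-.035]; print('angle',np.arctan2(-l[0],l[1]))
print('expected crown',R@[0,.05]+c)
E
```

```text
yaw 0.21067685475804065 c [ 0.5777 -0.2236] res [[-0.5421  0.8439]
 [ 0.1379  1.0283]
 [ 0.6233 -0.8715]
 [-0.2191 -1.0007]]
rib local [ 0.0004 -0.0004]
ptr local [-0.0245 -0.023 ]
crown [ 0.5672 -0.1697] [0.001  0.0549]
bar strip [[-0.0181 -0.0268]
 [-0.0007 -0.0363]]
angle 1.1165434423132266
expected crown [ 0.5673 -0.1747]
```

```bash
cat >> h.py <<'E'
YAW=.2107;C=np.array([.5777,-.2236]);RL=np.array([[np.cos(YAW),-np.sin(YAW)],[np.sin(YAW),np.cos(YAW)]])
def W(x,y,z): return list(RL@[x,y]+C)+[z]
E
python3 - <<'E'
from h import *
a=1.047
r.move_gripper(.042,strength=35)
r.goto(W(0,-.035,.16),q(YAW+a))
g=r.movel(W(0,-.035,.087),max_speed=.08,guard=8);print('guard',g,r.observe()['position'])
if not g:
    r.move_gripper(0.0);s=r.observe();print('w',s['grip_width'],s['gripper_force'],s['force'],s['torque'])
    for k in(1,2):
        j=list(r.observe()['joints']);
        j[5]+=.5236;r.movej(j);r.wait(.3);s=r.observe();print(s['joints'],s['position'],s['torque'],s['grip_width'],s['time'])
    imaging.camera('scene')
    save(imaging.camera('scene'),'s1')
E
```

```text
guard False [ 0.5854 -0.258   0.0875]
w 0.011478378301807717 34.96621549129486 [-1.6312 -1.1463  2.4988] [-0.1792  0.1629  0.0017]
[-0.4177  0.5357  1.7102 -0.0007  0.8957 -1.1524] [ 0.5849 -0.2581  0.0872] [-0.6017  0.2853 -0.0178] 0.011670280535522022 8.975
[-0.4178  0.5357  1.7103 -0.001   0.8959 -0.6312] [ 0.5846 -0.2582  0.0872] [-0.6682  0.6097 -0.0204] 0.011761217257587088 9.8417
```

```bash
python3 - <<'E'
from h import *
r.move_gripper(.042);r.wait(.3)
r.movel(W(0,-.035,.17),max_speed=.2)
r.goto(W(0,.04,.28),q(YAW))
im=imaging.camera('wrist');m=imaging.camera_model('wrist')
cv2.imwrite('pics/w1.png',cv2.resize(im[140:340,235:395,::-1],(480,600),interpolation=cv2.INTER_CUBIC))
d={0:(0,-.005),.524:None}
for a in (0,.524):print(a,(proj(m,[W(-.03*np.sin(a),-.035+.03*np.cos(a),.058)])-[235,140])*3)
print('crown exp',(proj(m,[W(0,.05,.107)])-[235,140])*3)
print(boxes_of('wrist','shackle')[:1],boxes_of('wrist','dial_pointer')[:1]);print(r.observe()['time'])
E
```

```text
0 [[249.6031 328.9334]]
0.524 [[206.3131 340.0001]]
crown exp [[249.9752 199.1555]]
[{'bbox': [310.6, 163.1, 325.1, 233.0], 'score': 0.56}] [{'bbox': [293.4, 250.9, 340.6, 310.5], 'score': 0.91}]
12.1583
```

View pics/w1.png

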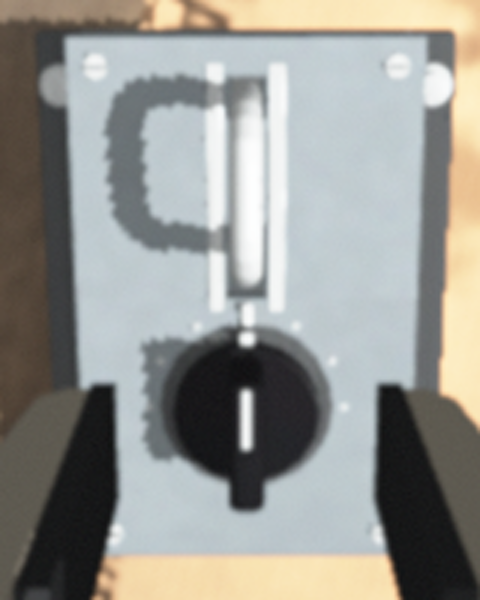

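```bash
python3 - <<'E'
from h import *
r.goto(W(0,.05,.18),q(YAW))
g=r.movel(W(0,.05,.101),max_speed=.08,guard=8);print('guard',g)
r.move_gripper(0.0,strength=35);r.wait(.2);s=r.observe();print('w',s['grip_width'],s['gripper_force'],s['position'],s['force'])
if not g and .007<s['grip_width']<.013:
    p=np.array(s['position'])
    for dz,v in((.01,.03),(.06,.05),(.165,.1)):
        g=r.movel([p[0],p[1],p[2]+dz],max_speed=v,guard=9);s=r.observe();print(dz,g,s['position'],s['force'],s['grip_width'],s['gripper_force'],s['time'])
        if g: break
    save(imaging.camera('scene'),'s2');m=imaging.camera_model('scene')
    print([(b['bbox'],b['score']) for b in boxes_of('scene','shackle')[:1]],proj(m,[W(0,.05,s['position'][2]+.001),W(0,.025,s['position'][2]-.09),W(0,.075,s['position'][2]-.09)]))
E
```

```text
guard False
w 0.008653101294480645 34.935534205287695 [ 0.5673 -0.1747  0.1011] [-0.0712 -0.3342  1.3853]
0.01 False [ 0.5674 -0.1747  0.1113] [-0.9441 -0.4208 -1.4923] 0.00880366691999904 34.934834484010935 15.0667
0.06 False [ 0.5671 -0.1747  0.1607] [-0.2643 -0.6884 -1.0951] 0.008797864122812806 34.9347915686667 16.2167
0.165 False [ 0.5669 -0.1746  0.2653] [-0.7109 -0.2083 -1.761 ] 0.008642639313832582 34.93486669845879 17.4167
[([318.1, 163.9, 341.4, 231.3], 0.96)] [[326.6663 162.2318]
 [332.2688 216.9907]
 [317.4453 230.0518]]
```

```bash
python3 - <<'E'
import cv2
cv2.imwrite('pics/s2c.png',cv2.resize(cv2.imread('pics/s2.png')[110:350,190:460],(675,600),interpolation=2))
E
```

```text
(no output)
```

View pics/s2c.png

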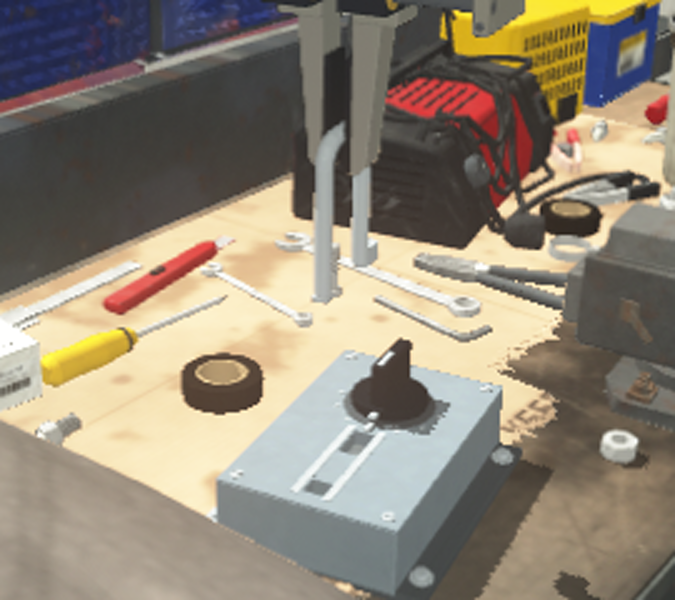

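The picture shows the shackle hanging upright from the fingers, crown near crop (335,140) and feet near (320,295) and (365,250). It is well clear of the lock, and the nut, tape roll and spark plug lie where they were.

```bash
python3 - <<'E'
from h import *
r.wait(.5);print(r.finish_job())
E
```

```text
the job is handed in; nothing more can be done
None
```

The dial was turned two notches clockwise to the index rib, the shackle was drawn straight up without catching, and the job was handed in with it held by its crown, upright, its feet about 12 cm above the lock; no verdict was returned.

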